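Clamp the printed flow cell in the quick-clamp fixture

TASK

Set the white flow cell gently on the bed of the bar clamp, flat between the side guides with its long side along the bar, and let go of it. Then squeeze the clamp's red trigger again and again, letting it spring back each time, until the jaw grips the cell firmly: about 10 N, at least 6 N so that it seals, and never above 14 N, which would crack it. Work the jaw only by its trigger, never by pushing it, leave the other things on the bench alone, and finish with the trigger released.

Things in the scene. Friction and masses are not known exactly. Their poses are not given: they have to be found in the camera images.
- clamp: Bar clamp fixed to the bench on a blue base plate 110 x 260 x 8 mm. Origin: centre of the plate's underside; z up; y runs along the bar from the grip end (-y) to the moving jaw (+y). In order of y: black fixed handle, red trigger, low gold housing (y -66 to -12 mm, top z 44), steel stop plate, bed, gold jaw. The cell is clamped on the bed between the stop plate and the jaw's pad.
- bed (a point): Clamp frame (0, 30, 26) mm: on the bed's surface, mid-width. The bed is two aluminium strips, tops at z 26, y -12 to 113, the toothed bar lower between them. Side guides: inner faces at x = -27 and +27 mm, tops at z 34, y -12 to 73.
- stop_nominal (a point): Clamp frame (0, -12, 35) mm. The steel stop plate (44 mm wide, z 27 to 43) faces +y; screws have set its face somewhere from y = -12 (this point) to y = -4 mm, where it stays. Its true setting is not measured.
- jaw: Moving gold jaw on the toothed bar: plate 44 mm wide (x), 14 thick, top z 54. Origin: under its front (-y) face, at clamp y = 108 mm minus the travel (0 to 62 mm, starts at 0 to 20); axes as the clamp's. On that face a sprung black pad 36 x 12 mm (z 28 to 40), its face 8 mm in front of the origin, yields up to 9 mm as the grip force rises (stiffness not given).
- pad_home (a point): Clamp frame (0, 100, 34) mm: pad face at zero travel. The jaw only moves towards the stop (-y), with about 1 N of drag. Catches hold it about every 1.25 mm: when the trigger is let go it slips back by up to that and stays; it cannot be backed off.
- trigger (a joint): Travel (m) of the red trigger, 0 released, 0.012 home; slides straight to the handle (-y), springs back (may rest 1 mm in). After 0 to 5 mm of idle travel it draws the jaw one to one; a full squeeze gains about 10 mm. Free running takes 2 to 5.5 N at the trigger; once the cell is pressed on the stop, this rises by the grip force, newton for newton.
- trigger_front (a point): On the trigger's front (+y) face at mid-width, 90 mm above the base's underside; clamp y = -64 mm minus trigger. The trigger is 26 mm wide (x), 12 thick (y), top at z 105. Over handle and trigger: 46 mm released, 34 mm squeezed home.
- handle_back (a point): On the fixed black handle's back (-y) face at mid-width: clamp (0, -110, 90) mm. The handle is 30 mm wide (x), 18 thick (y), top at z 112.
- cell: The white printed flow cell, 0.08 to 0.17 kg: base 46 (x) x 64 (y) x 14 mm, on it a block 26 (x) x 44 (y) x 20 mm high (34 mm in all), black fittings on the block's y ends. Origin: centre of its underside; z up, y along its length. Either end may face the stop. Grip the block across its 26 mm.
- blank: A grey blank of the same shape as the cell; not wanted. Leave it. Origin: centre of its underside.
- solvent: Amber bottle with black cap, 64 mm across, 160 mm tall, standing left of the clamp. Leave it. Origin: centre of its underside.
- beaker: Glass beaker, 72 mm across, 85 mm tall, beyond the clamp. Leave it. Origin: centre of its underside.
- spanner: Steel wrench lying on the bench on the right, beyond the cells. Leave it.
- nut_a: Black fitting nut, 20 mm across, 18 mm tall. Leave it.
- nut_b: A second such nut. Leave it.
- screwdriver: Blue-handled screwdriver lying on the bench at the far left. Leave it.
Things that resemble listed ones, but are neither listed nor needed, are in the scene too. Leave any blue or yellow look-alike of the cell alone.

How it is judged:
By the outcome, as a careful person would: the job done as asked, in the order asked, and still so for the second after the job is handed in, with the robot touching nothing.
It also fails if it takes over 72 s, if anything falls off the work surface, if the arm or the gripper's body presses on something with over 40 N, if the wrist force passes 120 N, or if a joint passes its speed limit or range.

ROBOT

A 6-joint arm with a two-finger parallel gripper is mounted at the origin on the work surface. World frame = base frame: x ahead of the robot, y to its left, z up, the work surface at z = 0. Lengths are in m, angles in rad, forces in N, time in s.
With the tool pointing down it reaches from about 0.35 to 0.975 m from the base axis. Payload 4.9 kg.
Tool frame: the origin (TCP) lies on the centre line of the jaws, within the pads' length; the fingertips stand manip.tip_reach ahead of it and the grasp point (between the pads) is the TCP (manip.tip_reach is the distance from the TCP to the fingertips, in m); z points along the fingers, y is the line along which they close (so a half turn about z gives the same grasp; the last joint's range is limited). The gripper opens to 85 mm and grips with 20 to 120 N. Pads are 22 mm wide; open, the fingers measure 114 mm over their backs; the gripper's body (76 mm by 85 mm) begins 54 mm behind the grasp point. The pads swing forward as they close: fully open they stand 13 mm farther back than shut.
Start: joints at [-1.376, 0.053, 1.613, -0, 1.476, -0.119], TCP at [0.193, -0.594, 0.221] pointing down, gripper open.
Joint ranges: [-3.01, 3.01], [-1.01, 2.22], [0.06, 2.58], [-1.02, 4.17], [0.09, 2.62], [-3.14, 3.14]. Speed limits (rad/s): [2.57, 2.57, 3.14, 3.14, 3.14, 3.14].

INTERFACE

Orientations are given as a unit quaternion [w, x, y, z].
In Python, from plant import manip gives the robot as it stands. The module is installed in compiled form; this text tells all that it offers.
- The arm moves only by the tool move_arm, never from a script. Its argument "rows" is a list of rows, each a list of 7 numbers: the shift along the tool's x, y, z in cm, then the turn, a rotation vector about the tool's x, y, z in degrees, then the opening, from -1 (shut) to 1 (fully open). In form: [[tx, ty, tz, ax, ay, az, jaw], ...]. A call has 1 to 20 rows; each row shifts and turns the commanded pose from where the row before left it, along the tool's axes as they then stand; what a row does not reach is not made up. A row lasts 1/12 s, in which the tool goes at most 41.7 mm and 7.16 degrees, less where a joint would pass 70% of its speed; a pose out of reach is approached as far as the arm can. A call is refused whole if a number of a shift passes 4.17 or a number of a turn 7.16, either way. A call with a gripper value outside its range is refused whole. The fingers move at their own pace and stop on an object; the grip force is fixed at half the most. Time passes only in rows, so rows that do not move let the fingers close. It gives the time, the measured TCP pose, the force, the opening and the grip force at its end, in the units of the state.
- manip.state(): the state, without advancing time (a new reading comes with each control period).
- manip.grab_frame(name): name is "side" or "top"; returns a dict with "img" (420x560x3 uint8, blue, green, red), "mtx" (3x3 intrinsics, pixels), "R" (3x3) and "t" (3): a world point X has camera coordinates R X + t. Camera axes: x right, y down, z forward; pixel columns grow to the right and rows downward; lengths in m; the calibration is good to about 2 mm. A picture is of the moment at which its call begins. There is no depth.
- manip.job_done(): hands the job in; it is judged then, once.
The state is a dict: "time": time; "joint_pos": joint angles; "joint_vel": joint speeds; "joint_efforts": joint torques, N m; "tool_pos": TCP position; "tool_rot": TCP orientation; "contact_force": force on the tool from outside, world axes, zero at the start; "ft_torque": the same for the moment, N m; "gripper_width": opening from 0.0 (shut) to 1.0 (fully open); "grasp_force": force on a finger pad.
Only numpy, scipy, OpenCV 4.12 (cv2) and the standard library are available. Lean on these libraries where they do the work, as an engineer would, in place of code of your own. Each camera call takes 0.05 s, during which the arm holds its last target. There are 200 camera calls.

## Working session

There is one attempt and no reset: what is moved stays moved. The work goes in short steps, Python scripts to look and compute and a tool call to move; the robot and the scene stay as the last step left them, time stands still between calls to the robot, and variables do not carry over. Pictures are saved under pics/ and viewed, at most 10 in all, crops included, and the job is handed in when it is done.

Besides the shell and the picture viewer there is one more tool, called after ">>>" by a JSON object that holds its "fn" and its "kwargs", one argument or row to a line. move_arm: Moves the arm, as the interface text tells. Its arguments: {"type":"object","properties":{"rows":{"type":"array","items":{"type":"array","items":{"type":"number"}}}},"required":["rows"]}

```bash
mkdir -p pics
python3 - <<'E'
from plant import manip
import cv2,numpy as np
print(manip.tip_reach); s=manip.state(); print(s)
for n in("side","top"):
    f=manip.grab_frame(n); cv2.imwrite(f"pics/{n}0.png",f["img"]); print(n,f["mtx"].round(1).tolist(),f["R"].round(4).tolist(),f["t"].round(4).tolist(),(-f["R"].T@f["t"]).round(3))
    np.savez(f"{n}0.npz",**f)
E
```

```text
0.019
{'time': 0.0, 'joint_pos': array([-1.37599819e+00,  5.33439564e-02,  1.61431540e+00,  1.89371304e-05,
        1.47603531e+00, -1.18980508e-01]), 'joint_vel': array([ 0.00108704,  0.0005577 , -0.00059179, -0.00113661,  0.00040834,
       -0.00036022]), 'joint_efforts': array([-9.87126941e-05, -3.93672502e+01, -3.70179319e+01, -8.88870409e-05,
        7.08683452e-03,  1.17348478e-06]), 'tool_pos': array([ 0.19279748, -0.59382392,  0.22005828]), 'tool_rot': array([-1.05060836e-03,  9.87717690e-01,  1.56245513e-01, -3.04144917e-05]), 'contact_force': array([-0.65094339,  0.30361372, -0.54143315]), 'ft_torque': array([-0.00234843,  0.00052486,  0.02246298]), 'grasp_force': 0.0, 'gripper_width': 0.9988428693776176}
side [[397.3, 0.0, 278.3], [0.0, 397.3, 206.1], [0.0, 0.0, 1.0]] [[0.9936, -0.1128, 0.0078], [-0.0647, -0.6234, -0.7792], [0.0928, 0.7737, -0.6267]] [-0.5636, 0.097, 1.0013] [ 0.473 -0.778  0.707]
top [[516.2, 0.0, 271.4], [0.0, 516.2, 208.3], [0.0, 0.0, 1.0]] [[-0.0064, -1.0, 0.0051], [-0.989, 0.0055, -0.148], [0.148, -0.006, -0.989]] [0.0181, 0.5929, 1.6071] [0.349 0.024 1.677]
```

View pics/side0.png

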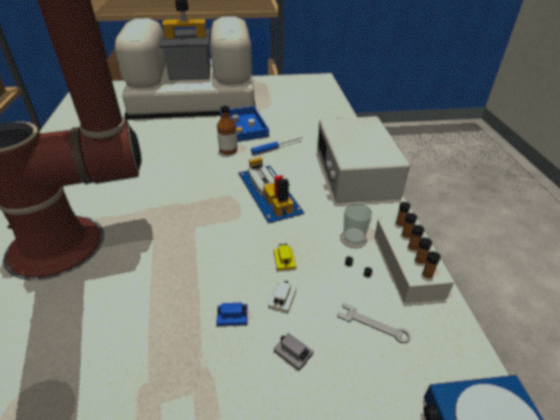

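View pics/top0.png

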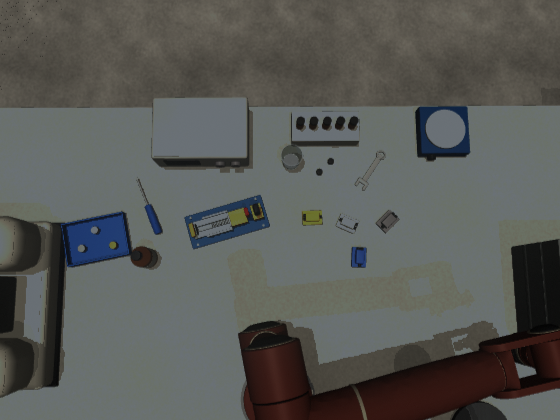

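The side view shows the clamp at about (270,193), with its handle at the near end (282,188), and the white cell at (282,296). The top view shows the clamp at (227,222), handle at the right, and the cell at (347,223). I'll enlarge both regions to measure them.

Run:
```python
import cv2,numpy as np
S=cv2.imread("pics/side0.png");T=cv2.imread("pics/top0.png")
g=lambda im:np.clip(255*(im/255.)**0.6,0,255).astype(np.uint8)
def crop(I,x,y,w,h,k):
    c=cv2.resize(g(I[y:y+h,x:x+w]),None,fx=k,fy=k,interpolation=cv2.INTER_CUBIC)
    for i in range(0,w,10): cv2.putText(c,str(x+i),(i*k,8),0,.3,(0,0,255),1); cv2.line(c,(i*k,10),(i*k,14),(0,0,255),1)
    for i in range(10,h,10): cv2.putText(c,str(y+i),(0,i*k+3),0,.3,(0,0,255),1)
    return c
a=crop(T,180,190,100,62,8); 
cv2.imwrite("pics/c_top.png",a)
b=crop(S,235,150,75,75,8);cv2.imwrite("pics/c_side.png",b[:600])
c=np.hstack([crop(T,330,205,40,40,9),crop(S,260,275,45,40,9)]);cv2.imwrite("pics/c_cell.png",c)
```

```text
(no output)
```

View pics/c_top.png

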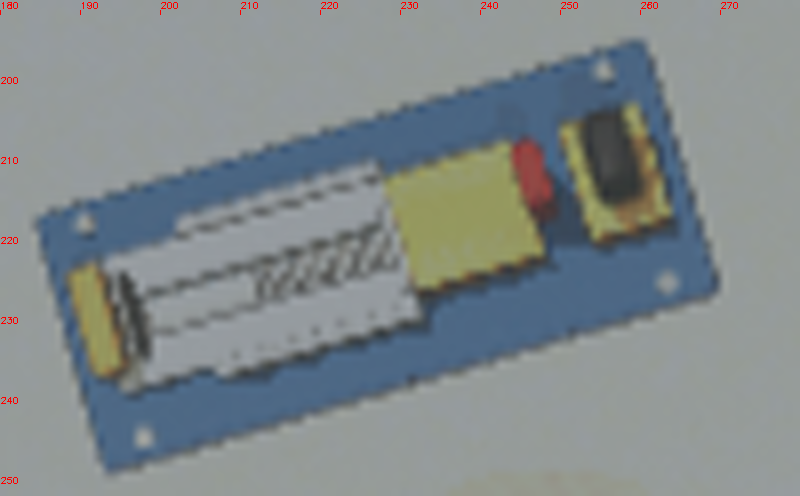

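View pics/c_side.png

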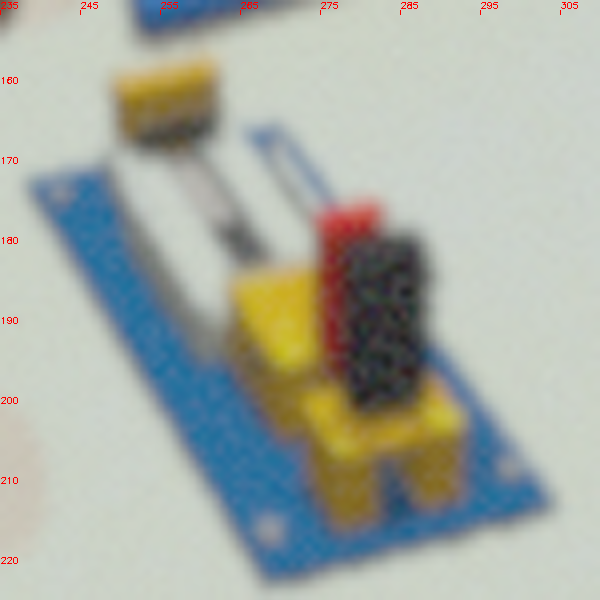

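View pics/c_cell.png

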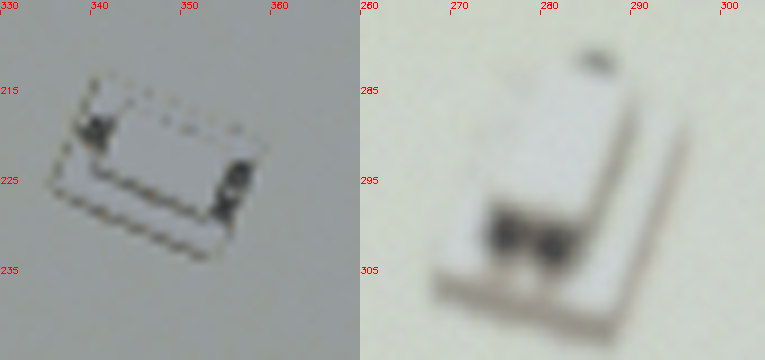

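The crops give enough corners for the clamp plate, handle top and jaw, and for the cell's base and block. Next is a joint two-view pose fit.

```bash
cat > h.py <<'E'
import numpy as np
from scipy.optimize import least_squares
C={n:np.load(n+"0.npz") for n in("top","side")}
def proj(n,X):
    c=C[n]; p=(X@c["R"].T+c["t"])@c["mtx"].T; return p[:,:2]/p[:,2:]
def w(pose,P):
    x,y,z,a=pose; P=np.atleast_2d(P); c,s=np.cos(a),np.sin(a)
    return P@np.array([[c,-s,0],[s,c,0],[0,0,1]]).T+[x,y,z]
def fit(obs,p0,extra=None):
    def r(p):
        return np.concatenate([(proj(n,w(p[:4],np.array(P(p) if callable(P) else P)/1e3))[0]-uv) for n,P,uv in obs])
    s=least_squares(r,p0,x_scale=.01,loss="soft_l1"); return s.x,r(s.x).reshape(-1,2)
E
cat > fit.py <<'E'
from h import *
t=lambda x,y:np.array([180+(x+.5)/8-.5,190+(y+.5)/8-.5])
s=lambda x,y:np.array([235+(x+.5)/8-.5,150+(y+.5)/8-.5])
o=[("top",(55,130,8),t(38,218)),("top",(55,-130,8),t(650,40)),("top",(-55,-130,8),t(718,290)),("top",(-55,130,8),t(108,472)),
("side",(-55,130,8),s(30,183)),("side",(-55,-130,8),s(268,578)),("side",(55,-130,8),s(552,503)),
("top",(22,-66,44),t(510,142)),("top",(-22,-12,44),t(418,290)),("top",(22,-12,44),t(388,180)),
("side",(-22,-12,44),s(233,283)),("side",(-22,-66,44),s(285,370)),
("side",(-15,-110,112),s(350,242)),("side",(15,-110,112),s(420,240)),
("top",lambda p:(22,122-p[4],54),t(68,270)),("top",lambda p:(-22,108-p[4],54),t(124,372)),("top",lambda p:(22,108-p[4],54),t(100,260)),
("side",lambda p:(-22,108-p[4],54),s(117,85)),("side",lambda p:(22,108-p[4],54),s(215,65))]
p,r=fit(o,[.55,.2,0,.2,5]); print("clamp",p.round(4),"deg",np.degrees(p[3]),"\n",r.round(1).tolist())
t=lambda x,y:np.array([330+(x+.5)/9-.5,205+(y+.5)/9-.5])
s=lambda x,y:np.array([260+(x-360+.5)/9-.5,275+(y+.5)/9-.5])
# cell y towards image left in top
o=[("top",(23,32,14),t(98,78)),("top",(23,-32,14),t(262,148)),("top",(-23,-32,14),t(212,260)),("top",(-23,32,14),t(50,190)),
("side",(-23,-32,14),s(433,275)),("side",(23,-32,14),s(612,325)),("side",(23,-32,0),s(608,345)),("side",(-23,-32,0),s(436,296)),("side",(23,32,14),s(687,125)),
("side",(-13,-22,34),s(490,203)),("side",(13,-22,34),s(590,218)),("side",(13,22,34),s(634,95))]
q,r=fit(o,[.55,-.12,0,-.3]); print("cell",q.round(4),np.degrees(q[3]),"\n",r.round(1).tolist())
np.savez("poses.npz",clamp=p,cell=q)
E
python3 fit.py
```

```text
clamp [5.5620e-01 1.5900e-01 2.1000e-03 2.8130e-01 2.1956e+00] deg 16.119303537062816 
 [[-0.3, -0.4], [-0.2, -0.4], [0.9, 0.3], [-0.2, 0.3], [-1.3, -1.0], [-0.8, 0.2], [0.9, -0.3], [0.8, 0.2], [-0.2, -0.4], [-0.2, 0.2], [-0.9, -0.6], [-0.4, -0.8], [0.2, 3.1], [2.1, 0.8], [-0.6, 0.2], [0.3, -0.5], [-0.3, 0.2], [-0.2, 0.5], [1.1, 0.2]]
cell [ 0.5486 -0.2302 -0.0034 -0.4191] -24.010595471988037 
 [[-0.1, -0.7], [-0.2, -0.6], [0.0, -0.2], [-0.2, -0.3], [-0.5, -0.1], [0.2, -0.2], [0.5, 1.6], [-0.8, 1.6], [0.0, -0.7], [-1.0, -0.5], [-0.3, 0.9], [0.6, -1.0]]
```

```bash
cat >> h.py <<'E'
from scipy.spatial.transform import Rotation as Ro
def go(xyz,psi,st=None):
    from plant import manip
    st=st or manip.state(); q=np.array(st["tool_rot"]); R=Ro.from_quat(q[[1,2,3,0]])
    T=Ro.from_euler("z",psi,degrees=True)*Ro.from_euler("x",180,degrees=True)
    rv=np.degrees((R.inv()*T).as_rotvec()); d=(np.array(xyz)-st["tool_pos"])*100
    print("t",st["time"].__round__(2),"turn now",rv.round(2),"| shift in tool axes now",R.inv().apply(d).round(2),"after turn",T.inv().apply(d).round(2),"F",np.round(st["contact_force"],1),"w",round(float(st["gripper_width"])*85,1),"gf",round(float(st["grasp_force"]),1))
E
sed -i 's/def fit(obs,p0,extra=None):/def fit(obs,p0):/; s/w(p\[:4\],/w([p[0],p[1],0,p[3]],/' h.py
python3 fit.py
python3 - <<'E'
from h import *
P=np.load("poses.npz"); q=P["cell"]; psi=90+np.degrees(q[3]); print(psi)
go([q[0],q[1],.12],psi)
E
```

```text
clamp [ 0.5564  0.1599 12.6085  0.2815  2.271 ] deg 16.12989151413601 
 [[-0.5, -0.4], [-0.4, -0.4], [0.6, 0.3], [-0.4, 0.3], [-1.2, -0.6], [-0.8, 0.6], [0.9, 0.0], [0.6, 0.2], [-0.4, -0.4], [-0.4, 0.2], [-0.8, -0.2], [-0.3, -0.4], [0.2, 3.5], [2.1, 1.3], [-0.8, 0.2], [0.2, -0.5], [-0.5, 0.2], [-0.1, 1.0], [1.1, 0.6]]
cell [ 0.5483 -0.2316 -0.     -0.4157] -23.820135795822008 
 [[0.4, -0.7], [0.4, -0.7], [0.7, -0.2], [0.4, -0.3], [-0.6, -0.5], [0.2, -0.7], [0.5, 1.2], [-0.9, 1.2], [-0.0, -1.2], [-1.0, -1.0], [-0.3, 0.4], [0.5, -1.5]]
66.17986420417799
t 0.1 turn now [ -0.1   -0.06 -48.2 ] | shift in tool axes now [ 44.99 -23.47  10.07] after turn [47.5  17.89 10.02] F [-0.6 -0.1  0. ] w 85.1 gf 0.0
```

>>> {"fn": "move_arm", "kwargs": {
  "rows": [
    [0, 0, 0, 0, 0, -6.9, 0.4],
    [0, 0, 0, 0, 0, -6.9, 0.4],
    [0, 0, 0, 0, 0, -6.9, 0.4],
    [0, 0, 0, 0, 0, -6.9, 0.4],
    [0, 0, 0, 0, 0, -6.9, 0.4],
    [0, 0, 0, 0, 0, -6.9, 0.4],
    [0, 0, 0, 0, 0, -6.8, 0.4]
  ]
}}

```text
time: 0.68
tool_pos: [0.1929, -0.5941, 0.2206]
tool_rot: [-0.001, 0.836, 0.548, 0.0]
contact_force: [-0.3, 0.1, 0.5]
gripper_width: 0.699
grasp_force: 0.0
```

>>> {"fn": "move_arm", "kwargs": {
  "rows": [
    [1.5, 0.6, 0.2, 0, 0, 0, 0.4],
    [3, 1.1, 0.6, 0, 0, 0, 0.4],
    [3.3, 1.25, 0.6, 0, 0, 0, 0.4],
    [3.3, 1.25, 0.6, 0, 0, 0, 0.4],
    [3.3, 1.25, 0.6, 0, 0, 0, 0.4],
    [3.3, 1.25, 0.6, 0, 0, 0, 0.4],
    [3.3, 1.25, 0.6, 0, 0, 0, 0.4],
    [3.3, 1.25, 0.6, 0, 0, 0, 0.4],
    [3.3, 1.25, 0.6, 0, 0, 0, 0.4],
    [3.3, 1.25, 0.6, 0, 0, 0, 0.4],
    [3.3, 1.25, 0.6, 0, 0, 0, 0.4],
    [3.3, 1.25, 0.6, 0, 0, 0, 0.4],
    [3.3, 1.25, 0.6, 0, 0, 0, 0.4],
    [3, 1.1, 0.6, 0, 0, 0, 0.4],
    [1.5, 0.6, 0.2, 0, 0, 0, 0.4],
    [0.4, 0.2, 0, 0, 0, 0, 0.4],
    [0, 0, 0, 0, 0, 0, 0.4],
    [0, 0, 0, 0, 0, 0, 0.4]
  ]
}}

```text
time: 2.18
tool_pos: [0.5358, -0.2465, 0.1393]
tool_rot: [-0.0, 0.838, 0.546, -0.0]
contact_force: [-0.6, 0.2, -0.7]
gripper_width: 0.701
grasp_force: 0.0
```

Run:
```python
from h import *
import cv2
from plant import manip
q=np.load("poses.npz")["cell"]; go([q[0],q[1],.034],66.2)
S=manip.grab_frame("side")["img"];T=manip.grab_frame("top")["img"]
k=6;a=lambda I,x,y:cv2.resize(np.clip(255*(I[y:y+90,x:x+65]/255.)**.6,0,255).astype(np.uint8),None,fx=k,fy=k,interpolation=2)
cv2.imwrite("pics/p1.png",np.hstack([a(S,250,235),a(T,315,175)]))
```

```text
t 2.18 turn now [-0.02  0.02 -0.06] | shift in tool axes now [ 1.87  0.54 10.53] after turn [ 1.87  0.54 10.53] F [-0.6  0.2 -0.7] w 59.6 gf 0.0
```

View pics/p1.png

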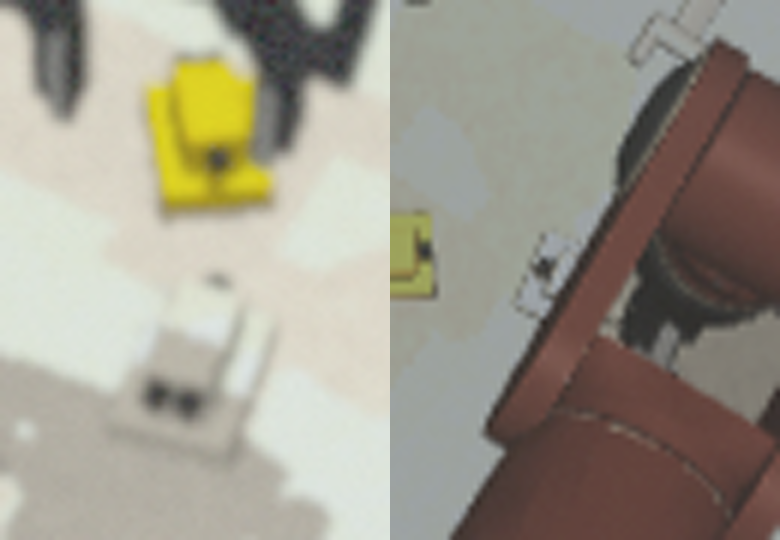

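The two fingers straddle the cell in the side view: tips near (260,253) and (297,260), cell below at (282,296). I'll correct the offset, descend and close.

>>> {"fn": "move_arm", "kwargs": {
  "rows": [
    [0.9, 0.27, 0.5, 0, 0, 0, 0.4],
    [0.97, 0.27, 1.5, 0, 0, 0, 0.4],
    [0, 0, 2, 0, 0, 0, 0.4],
    [0, 0, 2, 0, 0, 0, 0.4],
    [0, 0, 1.5, 0, 0, 0, 0.4],
    [0, 0, 1.2, 0, 0, 0, 0.4],
    [0, 0, 0.9, 0, 0, 0, 0.4],
    [0, 0, 0.5, 0, 0, 0, 0.4],
    [0, 0, 0.3, 0, 0, 0, 0.4],
    [0, 0, 0.1, 0, 0, 0, 0.4],
    [0, 0, 0, 0, 0, 0, 0.4],
    [0, 0, 0, 0, 0, 0, 0.4]
  ]
}}

```text
time: 3.28
tool_pos: [0.5493, -0.2319, 0.0352]
tool_rot: [0.001, 0.838, 0.546, 0.0]
contact_force: [-0.3, 0.0, -0.7]
gripper_width: 0.701
grasp_force: 0.0
```

Run:
```python
from h import *
q=np.load("poses.npz")["cell"]; go([q[0],q[1],.034],66.2)
```

```text
t 3.28 turn now [ 0.09  0.01 -0.03] | shift in tool axes now [-0.01 -0.11  0.12] after turn [-0.01 -0.11  0.12] F [-0.3  0.  -0.7] w 59.6 gf 0.0
```

>>> {"fn": "move_arm", "kwargs": {
  "rows": [
    [0, -0.1, 0.1, 0, 0, 0, 0],
    [0, 0, 0, 0, 0, 0, -0.2],
    [0, 0, 0, 0, 0, 0, -0.4],
    [0, 0, 0, 0, 0, 0, -1],
    [0, 0, 0, 0, 0, 0, -1],
    [0, 0, 0, 0, 0, 0, -1],
    [0, 0, 0, 0, 0, 0, -1],
    [0, 0, 0, 0, 0, 0, -1],
    [0, 0, 0, 0, 0, 0, -1],
    [0, 0, 0, 0, 0, 0, -1]
  ]
}}

```text
time: 4.12
tool_pos: [0.5478, -0.2311, 0.0333]
tool_rot: [-0.0, 0.838, 0.546, -0.0]
contact_force: [-0.5, -0.0, 0.2]
gripper_width: 0.0
grasp_force: 0.0
```

>>> {"fn": "move_arm", "kwargs": {
  "rows": [
    [0, 0, -0.3, 0, 0, 0, -1],
    [0, 0, -1, 0, 0, 0, -1],
    [0, 0, -2, 0, 0, 0, -1],
    [0, 0, -2, 0, 0, 0, -1],
    [0, 0, -2, 0, 0, 0, -1],
    [0, 0, -2, 0, 0, 0, -1],
    [0, 0, -1.5, 0, 0, 0, -1],
    [0, 0, -1, 0, 0, 0, -1],
    [0, 0, 0, 0, 0, 0, -1],
    [0, 0, 0, 0, 0, 0, -1]
  ]
}}

```text
time: 4.95
tool_pos: [0.548, -0.2313, 0.152]
tool_rot: [0.001, 0.838, 0.546, 0.0]
contact_force: [-0.5, -0.3, -0.1]
gripper_width: 0.003
grasp_force: 0.0
```

Run:
```python
from h import *
P=np.load("poses.npz"); c=P["clamp"]; psi=90+np.degrees(c[3])
X=w([c[0],c[1],0,c[3]],[0,.036,.17])[0]; print(X,psi); go(X,psi)
```

```text
[0.54637603 0.19451108 0.17      ] 106.129891514136
t 4.95 turn now [ 7.000e-02  3.000e-02 -3.995e+01] | shift in tool axes now [ 38.89 -17.35  -1.83] after turn [40.95 11.67 -1.8 ] F [-0.5 -0.3 -0.1] w 0.2 gf 0.0
```

The gripper closed to zero, so it missed the cell. I'll look before trying again.

Run:
```python
from h import *
import cv2
from plant import manip
f=manip.grab_frame("side");S=f["img"];T=manip.grab_frame("top")["img"]
print(proj("side",np.array([[.548,-.2313,.152],[.548,-.2313,.133],[.5483,-.2316,.034]])))
k=6;a=lambda I,x,y:cv2.resize(np.clip(255*(I[y:y+100,x:x+65]/255.)**.6,0,255).astype(np.uint8),None,fx=k,fy=k,interpolation=2)
cv2.imwrite("pics/p2.png",np.hstack([a(S,250,225),a(T,315,175)]))
```

```text
[[282.53150306 250.64663109]
 [282.39409279 257.42182812]
 [281.89590472 289.75807826]]
```

View pics/p2.png

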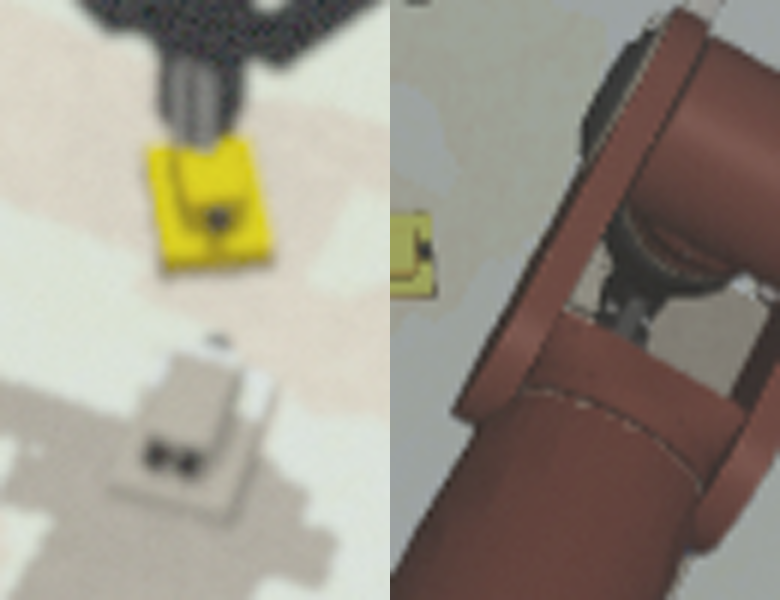

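Seen from the side, the closed fingertips sit at about (283,249). I predicted (282,257), and the cell hasn't moved. I'll work out where the tips really are using both views.

Run:
```python
from h import *
Z=np.array([.192,.172,.152,.133])
X=np.c_[np.full(4,.548),np.full(4,-.2313),Z]
print("side",proj("side",X).round(1).tolist(),"\ntop",proj("top",X).round(1).tolist())
Y=np.array([[.5358,-.2465,z] for z in(.1393,.12)]);print("p1",proj("side",Y).round(1),proj("top",Y).round(1))
from plant import manip
for n in("top","side"):
    f=manip.grab_frame(n); print(n,abs(f["R"]-C[n]["R"]).max(),abs(f["t"]-C[n]["t"]).max())
q=np.load("poses.npz")["cell"]
print(proj("side",w([q[0],q[1],0,q[3]],np.array([[0,0,34],[0,22,34],[0,-22,34]])/1e3)),proj("top",w([q[0],q[1],0,q[3]],np.array([[0,0,34],[0,22,34],[0,-22,34]])/1e3)))
import cv2
f=manip.grab_frame("top");I=f["img"]
c=cv2.resize(np.clip(255*(I[205:255,325:390]/255.)**.45,0,255).astype(np.uint8),None,fx=12,fy=12,interpolation=2);cv2.imwrite("pics/p3.png",c)
```

```text
side [[282.8, 235.7], [282.7, 243.3], [282.5, 250.6], [282.4, 257.4]] 
top [[356.4, 215.6], [355.3, 216.5], [354.2, 217.4], [353.2, 218.2]]
p1 [[277.2 261.3]
 [277.1 268.1]] [[358.7 221.9]
 [357.6 222.7]]
top 0.0 0.0
side 0.0 0.0
[[281.88731674 289.75779311]
 [284.82131737 282.17278765]
 [278.83813242 297.64057247]] [[348.25488304 222.11002982]
 [341.91247055 219.39736739]
 [354.60645158 224.82660831]]
```

View pics/p3.png

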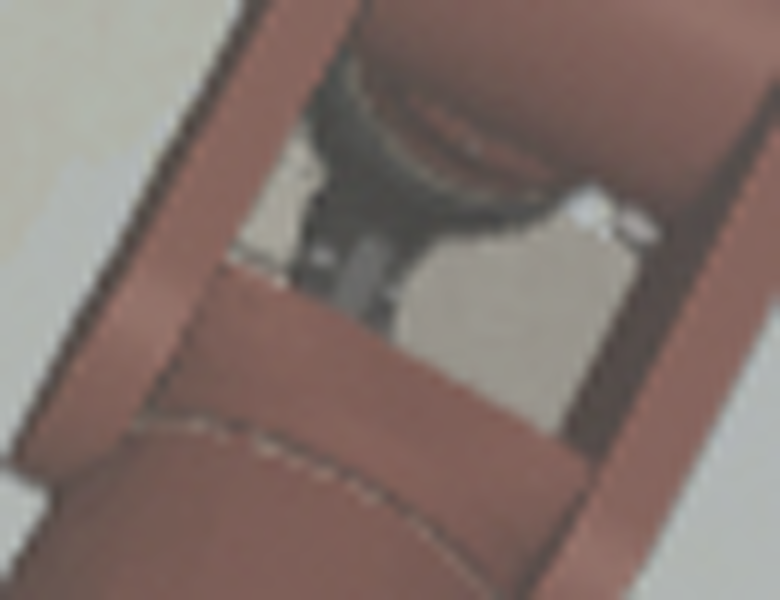

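The top view shows mostly the arm and hides the tips. A touch on clear bench at x +8 cm, with closed fingers, will settle how high the tips are.

>>> {"fn": "move_arm", "kwargs": {
  "rows": [
    [0.8, 1.83, 0, 0, 0, 0, -1],
    [0.8, 1.83, 0, 0, 0, 0, -1],
    [0.8, 1.83, 0, 0, 0, 0, -1],
    [0.83, 1.83, 0, 0, 0, 0, -1],
    [0, 0, 1, 0, 0, 0, -1],
    [0, 0, 2, 0, 0, 0, -1],
    [0, 0, 2, 0, 0, 0, -1],
    [0, 0, 2, 0, 0, 0, -1],
    [0, 0, 2, 0, 0, 0, -1],
    [0, 0, 1.5, 0, 0, 0, -1],
    [0, 0, 1, 0, 0, 0, -1],
    [0, 0, 0.4, 0, 0, 0, -1],
    [0, 0, 0, 0, 0, 0, -1],
    [0, 0, 0, 0, 0, 0, -1]
  ]
}}

```text
time: 6.37
tool_pos: [0.6283, -0.2315, 0.0331]
tool_rot: [0.001, 0.838, 0.546, 0.0]
contact_force: [-0.5, 1.3, -0.1]
gripper_width: -0.001
grasp_force: 0.0
```

Run:
```python
from h import *
import cv2
from plant import manip
s=manip.state();p=s["tool_pos"];print(p,s["contact_force"])
print(proj("side",np.array([p,p-[0,0,.019]])))
I=manip.grab_frame("side")["img"]; cv2.imwrite("pics/p4f.png",I)
c=cv2.resize(np.clip(255*(I[215:295,255:355]/255.)**.7,0,255).astype(np.uint8),None,fx=7,fy=7,interpolation=2);cv2.imwrite("pics/p4.png",c)
```

```text
[ 0.62828399 -0.23146824  0.03307921] [-0.48221629  1.32105378 -0.11142447]
[[318.57287575 286.87260319]
 [317.95607356 292.51687826]]
```

View pics/p4.png

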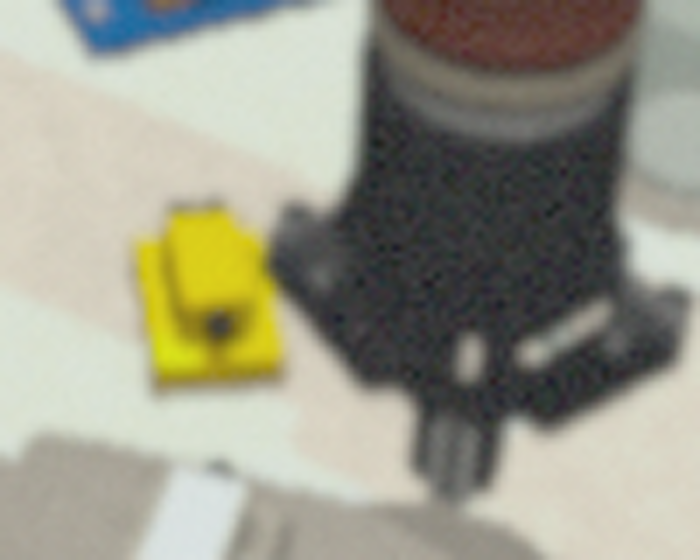

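The tips show at (319,286), which is where I projected the TCP itself. I'll probe downwards slowly.

>>> {"fn": "move_arm", "kwargs": {
  "rows": [
    [0, 0, 0.4, 0, 0, 0, -1],
    [0, 0, 0.4, 0, 0, 0, -1],
    [0, 0, 0.2, 0, 0, 0, -1],
    [0, 0, 0.1, 0, 0, 0, -1],
    [0, 0, 0, 0, 0, 0, -1]
  ]
}}

```text
time: 6.83
tool_pos: [0.6275, -0.231, 0.0208]
tool_rot: [-0.0, 0.838, 0.546, -0.0]
contact_force: [0.4, 0.1, -0.6]
gripper_width: -0.003
grasp_force: 0.0
```

>>> {"fn": "move_arm", "kwargs": {
  "rows": [
    [0, 0, 0.2, 0, 0, 0, -1],
    [0, 0, 0.1, 0, 0, 0, -1],
    [0, 0, 0, 0, 0, 0, -1]
  ]
}}

```text
time: 7.08
tool_pos: [0.6276, -0.2311, 0.018]
tool_rot: [-0.0, 0.838, 0.546, -0.0]
contact_force: [-0.3, 0.2, -0.1]
gripper_width: 0.004
grasp_force: 0.0
```

>>> {"fn": "move_arm", "kwargs": {
  "rows": [
    [0, 0, 0.2, 0, 0, 0, -1],
    [0, 0, 0.2, 0, 0, 0, -1],
    [0, 0, 0, 0, 0, 0, -1]
  ]
}}

```text
time: 7.33
tool_pos: [0.6274, -0.231, 0.0137]
tool_rot: [-0.0, 0.838, 0.546, -0.0]
contact_force: [-0.8, 0.1, -0.4]
gripper_width: -0.001
grasp_force: 0.0
```

>>> {"fn": "move_arm", "kwargs": {
  "rows": [
    [0, 0, 0.2, 0, 0, 0, -1],
    [0, 0, 0.2, 0, 0, 0, -1],
    [0, 0, 0, 0, 0, 0, -1]
  ]
}}

```text
time: 7.58
tool_pos: [0.6274, -0.231, 0.0097]
tool_rot: [-0.0, 0.838, 0.546, -0.0]
contact_force: [-0.5, -0.3, -1.1]
gripper_width: -0.001
grasp_force: 0.0
```

>>> {"fn": "move_arm", "kwargs": {
  "rows": [
    [0, 0, 0.2, 0, 0, 0, -1],
    [0, 0, 0.1, 0, 0, 0, -1],
    [0, 0, 0, 0, 0, 0, -1]
  ]
}}

```text
time: 7.83
tool_pos: [0.6276, -0.231, 0.0069]
tool_rot: [-0.0, 0.838, 0.546, -0.0]
contact_force: [-0.5, -0.1, -0.2]
gripper_width: 0.001
grasp_force: 0.0
```

>>> {"fn": "move_arm", "kwargs": {
  "rows": [
    [0, 0, 0.2, 0, 0, 0, -1],
    [0, 0, 0.2, 0, 0, 0, -1],
    [0, 0, 0, 0, 0, 0, -1]
  ]
}}

```text
time: 8.08
tool_pos: [0.6275, -0.231, 0.0027]
tool_rot: [-0.0, 0.838, 0.546, -0.0]
contact_force: [-1.2, 0.7, 0.7]
gripper_width: -0.001
grasp_force: 0.0
```

>>> {"fn": "move_arm", "kwargs": {
  "rows": [
    [0, 0, 0.15, 0, 0, 0, -1],
    [0, 0, 0.1, 0, 0, 0, -1],
    [0, 0, 0, 0, 0, 0, -1]
  ]
}}

```text
time: 8.33
tool_pos: [0.6276, -0.2311, 0.0004]
tool_rot: [-0.0, 0.838, 0.546, -0.0]
contact_force: [-0.5, -0.5, 0.3]
gripper_width: -0.002
grasp_force: 0.0
```

Run:
```python
from h import *
import cv2
from plant import manip
s=manip.state();p=s["tool_pos"];print(p,s["contact_force"])
print(proj("side",np.array([p,p-[0,0,.019]])))
I=manip.grab_frame("side")["img"]; cv2.imwrite("pics/p5.png",I)
# tip: lowest dark pixel columns 310-330
g=I.max(2); 
for v in range(280,305): print(v,g[v,308:330].tolist())
```

```text
[ 6.27589117e-01 -2.31054022e-01  4.48814391e-04] [-0.49151043 -0.52851539  0.3118287 ]
[[317.17987239 296.34945447]
 [316.59596615 301.73633655]]
280 [91, 97, 87, 67, 40, 32, 25, 26, 30, 29, 30, 39, 41, 39, 29, 30, 33, 26, 30, 34, 31, 30]
281 [147, 149, 137, 106, 68, 41, 30, 33, 28, 26, 24, 31, 35, 28, 31, 30, 32, 25, 33, 24, 32, 33]
282 [185, 186, 177, 143, 98, 53, 33, 27, 31, 25, 29, 31, 28, 30, 27, 23, 30, 26, 25, 33, 32, 27]
283 [197, 198, 191, 166, 119, 69, 38, 38, 34, 30, 28, 25, 30, 23, 30, 26, 33, 28, 30, 33, 33, 31]
284 [195, 193, 191, 171, 129, 73, 43, 39, 46, 44, 40, 35, 27, 33, 30, 29, 37, 44, 61, 68, 54, 46]
285 [174, 170, 169, 153, 122, 75, 45, 47, 60, 60, 50, 50, 45, 39, 35, 25, 42, 70, 101, 113, 101, 80]
286 [138, 138, 136, 121, 98, 63, 50, 62, 70, 70, 62, 60, 60, 49, 38, 33, 54, 97, 141, 154, 151, 128]
287 [121, 117, 117, 103, 82, 55, 50, 66, 76, 67, 62, 70, 75, 61, 43, 36, 56, 107, 153, 176, 176, 167]
288 [117, 115, 113, 102, 72, 51, 51, 68, 75, 71, 65, 74, 80, 65, 46, 34, 49, 94, 138, 164, 173, 180]
289 [116, 115, 112, 101, 72, 44, 53, 69, 78, 66, 62, 75, 76, 61, 
[... 986 characters left out ...]
 114, 117]
299 [143, 144, 144, 147, 147, 145, 144, 142, 139, 132, 128, 128, 126, 124, 128, 127, 136, 129, 131, 124, 120, 119]
300 [144, 146, 146, 146, 148, 146, 146, 147, 138, 139, 139, 133, 135, 132, 137, 139, 140, 141, 142, 136, 130, 126]
301 [144, 146, 145, 147, 146, 145, 149, 147, 144, 145, 142, 139, 142, 140, 141, 145, 146, 146, 144, 141, 141, 139]
302 [147, 147, 146, 145, 145, 144, 148, 147, 145, 145, 145, 145, 142, 144, 147, 144, 144, 145, 147, 143, 144, 145]
303 [147, 145, 144, 146, 147, 146, 145, 146, 148, 147, 147, 144, 143, 144, 146, 145, 147, 144, 145, 143, 144, 147]
304 [142, 140, 145, 143, 145, 146, 146, 150, 146, 148, 148, 146, 144, 149, 145, 141, 143, 147, 146, 146, 147, 147]
```

>>> {"fn": "move_arm", "kwargs": {
  "rows": [
    [0, 0, 0.1, 0, 0, 0, -1],
    [0, 0, 0.1, 0, 0, 0, -1],
    [0, 0, 0, 0, 0, 0, -1]
  ]
}}

```text
time: 8.63
tool_pos: [0.6276, -0.2311, -0.0014]
tool_rot: [-0.0, 0.838, 0.546, -0.0]
contact_force: [-0.4, 0.1, 0.7]
gripper_width: -0.002
grasp_force: 0.0
```

>>> {"fn": "move_arm", "kwargs": {
  "rows": [
    [0, 0, 0.1, 0, 0, 0, -1],
    [0, 0, 0.05, 0, 0, 0, -1],
    [0, 0, 0, 0, 0, 0, -1]
  ]
}}

```text
time: 8.88
tool_pos: [0.6277, -0.2311, -0.0029]
tool_rot: [-0.0, 0.838, 0.546, -0.0]
contact_force: [-0.6, -0.3, 0.5]
gripper_width: 0.002
grasp_force: 0.0
```

>>> {"fn": "move_arm", "kwargs": {
  "rows": [
    [0, 0, 0.1, 0, 0, 0, -1],
    [0, 0, 0.1, 0, 0, 0, -1],
    [0, 0, 0, 0, 0, 0, -1]
  ]
}}

```text
time: 9.13
tool_pos: [0.6276, -0.2311, -0.005]
tool_rot: [-0.0, 0.838, 0.546, -0.0]
contact_force: [0.2, 0.5, -0.9]
gripper_width: -0.005
grasp_force: 0.0
```

>>> {"fn": "move_arm", "kwargs": {
  "rows": [
    [0, 0, 0.1, 0, 0, 0, -1],
    [0, 0, 0.05, 0, 0, 0, -1],
    [0, 0, 0, 0, 0, 0, -1]
  ]
}}

```text
time: 9.38
tool_pos: [0.6277, -0.2311, -0.0064]
tool_rot: [-0.0, 0.838, 0.546, -0.0]
contact_force: [-0.1, 0.2, -0.1]
gripper_width: 0.006
grasp_force: 0.0
```

>>> {"fn": "move_arm", "kwargs": {
  "rows": [
    [0, 0, 0.1, 0, 0, 0, -1],
    [0, 0, 0.1, 0, 0, 0, -1],
    [0, 0, 0, 0, 0, 0, -1]
  ]
}}

```text
time: 9.63
tool_pos: [0.6276, -0.2311, -0.0085]
tool_rot: [-0.0, 0.838, 0.546, -0.0]
contact_force: [-0.8, -0.1, -0.4]
gripper_width: -0.001
grasp_force: 0.0
```

>>> {"fn": "move_arm", "kwargs": {
  "rows": [
    [0, 0, 0.1, 0, 0, 0, -1],
    [0, 0, 0.05, 0, 0, 0, -1],
    [0, 0, 0, 0, 0, 0, -1]
  ]
}}

```text
time: 9.88
tool_pos: [0.6278, -0.2312, -0.0098]
tool_rot: [-0.0, 0.838, 0.546, -0.0]
contact_force: [-0.7, 0.9, 0.2]
gripper_width: -0.003
grasp_force: 0.0
```

Run:
```python
from plant import manip
import cv2,numpy as np
s=manip.state();print(s["tool_pos"],s["contact_force"],s["joint_pos"])
I=manip.grab_frame("side")["img"]; cv2.imwrite("pics/p6f.png",I)
g=I.max(2)
for v in range(288,306,1): print(v,g[v,308:330].tolist())
c=cv2.resize(np.clip(255*(I[245:315,280:360]/255.)**.6,0,255).astype(np.uint8),None,fx=8,fy=8,interpolation=2);cv2.imwrite("pics/p6.png",c)
```

```text
[ 0.62775748 -0.23115623 -0.00979806] [-0.70820744  0.92562317  0.1576671 ] [-4.63953816e-01  3.82201816e-01  1.64347552e+00 -2.75289338e-05
  1.11601922e+00 -4.81320180e-02]
288 [115, 117, 112, 99, 75, 47, 40, 50, 57, 58, 47, 45, 46, 33, 29, 29, 36, 50, 63, 67, 62, 43]
289 [115, 115, 113, 102, 73, 47, 49, 64, 69, 63, 58, 61, 56, 45, 33, 25, 42, 62, 86, 89, 81, 67]
290 [115, 115, 114, 100, 70, 47, 53, 68, 72, 62, 64, 74, 72, 53, 32, 31, 48, 74, 99, 107, 104, 88]
291 [109, 115, 114, 102, 69, 52, 59, 73, 72, 61, 66, 80, 75, 57, 37, 35, 54, 82, 106, 115, 109, 105]
292 [118, 114, 110, 98, 69, 52, 60, 77, 78, 62, 65, 78, 72, 54, 37, 37, 62, 93, 111, 117, 115, 112]
293 [120, 115, 112, 100, 68, 50, 63, 79, 74, 64, 67, 78, 75, 55, 34, 44, 71, 97, 113, 116, 118, 118]
294 [126, 119, 116, 100, 72, 51, 65, 80, 76, 62, 67, 78, 72, 54, 39, 46, 77, 107, 113, 117, 119, 116]
295 [136, 131, 126, 114, 90, 71, 71, 78, 75, 61, 69, 78, 76, 53, 37, 58, 88, 110, 120, 118, 116, 114]
296 [142, 141, 138, 133, 114, 96, 86, 80, 76, 61, 70, 78, 72, 52, 50, 70, 92, 113, 118, 120, 116, 116]
297 [143, 143, 146, 145,
[... 292 characters left out ...]
 115, 114]
300 [144, 147, 146, 144, 145, 144, 142, 138, 130, 122, 121, 117, 122, 124, 127, 132, 132, 130, 130, 124, 123, 120]
301 [146, 146, 149, 147, 146, 148, 146, 145, 142, 136, 139, 137, 138, 137, 142, 141, 142, 138, 143, 131, 131, 127]
302 [148, 147, 144, 147, 145, 144, 147, 146, 146, 143, 142, 142, 142, 145, 143, 144, 145, 146, 146, 143, 138, 137]
303 [144, 145, 143, 144, 148, 147, 148, 148, 147, 145, 148, 147, 144, 145, 147, 148, 143, 145, 145, 146, 145, 144]
304 [141, 142, 142, 143, 145, 147, 148, 148, 145, 144, 146, 148, 143, 147, 144, 146, 145, 144, 146, 145, 145, 148]
305 [142, 140, 145, 145, 144, 144, 146, 151, 145, 148, 147, 147, 145, 145, 145, 144, 143, 144, 144, 144, 144, 145]
```

>>> {"fn": "move_arm", "kwargs": {
  "rows": [
    [0, 0, 0.1, 0, 0, 0, -1],
    [0, 0, 0.1, 0, 0, 0, -1],
    [0, 0, 0, 0, 0, 0, -1]
  ]
}}

```text
time: 10.18
tool_pos: [0.6279, -0.2312, -0.0099]
tool_rot: [-0.0, 0.838, 0.546, -0.0]
contact_force: [-4.6, 2.1, 8.8]
gripper_width: -0.002
grasp_force: 4.4
```

>>> {"fn": "move_arm", "kwargs": {
  "rows": [
    [0, 0, 0.1, 0, 0, 0, -1],
    [0, 0, 0.1, 0, 0, 0, -1],
    [0, 0, 0, 0, 0, 0, -1]
  ]
}}

```text
time: 10.43
tool_pos: [0.628, -0.2313, -0.01]
tool_rot: [-0.001, 0.838, 0.546, -0.001]
contact_force: [-9.9, 3.8, 18.4]
gripper_width: 0.003
grasp_force: 9.2
```

View pics/p6.png

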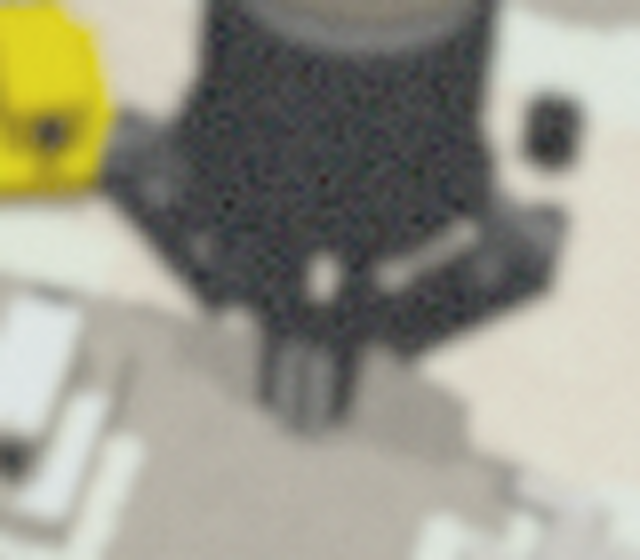

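The fingertips touch the bench at a reported z of -9.8 mm, so the tips sit 9.8 mm above the reported TCP, about 29 mm off the nominal reach. Laterally they agree once I allow for seeing the pads' near edge (tip at about (319,299)). The first attempt simply closed above the block, so I'll go back and grasp lower.

>>> {"fn": "move_arm", "kwargs": {
  "rows": [
    [0, 0, -0.8, 0, 0, 0, -1],
    [0, 0, -1.5, 0, 0, 0, -1],
    [0, 0, -2, 0, 0, 0, 0.2],
    [0, 0, -2, 0, 0, 0, 0.2],
    [0, 0, -2, 0, 0, 0, 0.2],
    [-0.8, -1.83, -0.5, 0, 0, 0, 0.2],
    [-0.8, -1.83, 0, 0, 0, 0, 0.2],
    [-0.8, -1.83, 0, 0, 0, 0, 0.2],
    [-0.83, -1.83, 0, 0, 0, 0, 0.2],
    [0, 0, 0, 0, 0, 0, 0.2],
    [0, 0, 0, 0, 0, 0, 0.2]
  ]
}}

```text
time: 11.35
tool_pos: [0.5475, -0.2313, 0.0749]
tool_rot: [0.0, 0.838, 0.546, 0.0]
contact_force: [0.2, 0.4, 0.5]
gripper_width: 0.597
grasp_force: 0.0
```

Run:
```python
from h import *
q=np.load("poses.npz")["cell"]; go([q[0],q[1],.005],66.2)
```

```text
t 11.35 turn now [ 0.06 -0.   -0.07] | shift in tool axes now [0.   0.08 6.99] after turn [0.   0.08 6.99] F [0.2 0.4 0.5] w 50.7 gf 0.0
```

>>> {"fn": "move_arm", "kwargs": {
  "rows": [
    [0, 0.08, 1, 0, 0, 0, 0.2],
    [0, 0, 1.6, 0, 0, 0, 0.2],
    [0, 0, 1.6, 0, 0, 0, 0.2],
    [0, 0, 1, 0, 0, 0, 0.2],
    [0, 0, 0.7, 0, 0, 0, 0.2],
    [0, 0, 0.5, 0, 0, 0, 0.2],
    [0, 0, 0.3, 0, 0, 0, 0.2],
    [0, 0, 0.2, 0, 0, 0, 0.2],
    [0, 0, 0, 0, 0, 0, 0.2],
    [0, 0, 0, 0, 0, 0, 0.2]
  ]
}}

```text
time: 12.18
tool_pos: [0.549, -0.2317, 0.0059]
tool_rot: [0.001, 0.838, 0.546, 0.0]
contact_force: [-0.2, 0.1, 0.5]
gripper_width: 0.596
grasp_force: 0.0
```

>>> {"fn": "move_arm", "kwargs": {
  "rows": [
    [0, 0, 0.1, 0, 0, 0, 0],
    [0, 0, 0, 0, 0, 0, -0.2],
    [0, 0, 0, 0, 0, 0, -0.3],
    [0, 0, 0, 0, 0, 0, -0.4],
    [0, 0, 0, 0, 0, 0, -0.6],
    [0, 0, 0, 0, 0, 0, -0.8],
    [0, 0, 0, 0, 0, 0, -1],
    [0, 0, 0, 0, 0, 0, -1],
    [0, 0, 0, 0, 0, 0, -1]
  ]
}}

```text
time: 12.93
tool_pos: [0.5488, -0.2316, 0.0048]
tool_rot: [0.0, 0.838, 0.546, 0.0]
contact_force: [-1.5, 0.5, 5.3]
gripper_width: 0.287
grasp_force: 61.2
```

Gripped: width 24 mm at 61 N. Now I'll lift, turn and carry the cell over.

>>> {"fn": "move_arm", "kwargs": {
  "rows": [
    [0, 0, -0.3, 0, 0, 0, -1],
    [0, 0, -0.8, 0, 0, 0, -1],
    [0, 0, -1.5, 0, 0, 0, -1],
    [0, 0, -2, 0, 0, 0, -1],
    [0, 0, -2, 0, 0, 0, -1],
    [0, 0, -2, 0, 0, 0, -1],
    [0, 0, -2, 0, 0, 0, -1],
    [0, 0, -2, 0, 0, 0, -1],
    [0, 0, -1, 0, 0, 0, -1],
    [0, 0, -0.4, 0, 0, -2, -1],
    [0, 0, 0, 0, 0, -5, -1],
    [0, 0, 0, 0, 0, -6, -1],
    [0, 0, 0, 0, 0, -6, -1],
    [0, 0, 0, 0, 0, -6, -1],
    [0, 0, 0, 0, 0, -6, -1],
    [0, 0, 0, 0, 0, -5, -1],
    [0, 0, 0, 0, 0, -3, -1],
    [0, 0, 0, 0, 0, -0.9, -1],
    [0, 0, 0, 0, 0, 0, -1]
  ]
}}

```text
time: 14.52
tool_pos: [0.5481, -0.2312, 0.1436]
tool_rot: [-0.001, 0.602, 0.799, -0.0]
contact_force: [-0.4, 0.5, -1.8]
gripper_width: 0.291
grasp_force: 60.3
```

Run:
```python
from h import *
P=np.load("poses.npz"); c=P["clamp"]; psi=90+np.degrees(c[3])
X=w([c[0],c[1],0,c[3]],[0,.036,.14])[0]; go(X,psi)
```

```text
t 14.52 turn now [-0.04 -0.05 -0.09] | shift in tool axes now [40.97 11.6   0.39] after turn [40.95 11.66  0.36] F [-0.4  0.5 -1.8] w 24.8 gf 60.3
```

>>> {"fn": "move_arm", "kwargs": {
  "rows": [
    [1, 0.3, 0, 0, 0, 0, -1],
    [2, 0.57, 0, 0, 0, 0, -1],
    [3, 0.85, 0, 0, 0, 0, -1],
    [3, 0.85, 0, 0, 0, 0, -1],
    [3, 0.85, 0, 0, 0, 0, -1],
    [3, 0.85, 0, 0, 0, 0, -1],
    [3, 0.85, 0, 0, 0, 0, -1],
    [3, 0.85, 0, 0, 0, 0, -1],
    [3, 0.85, 0, 0, 0, 0, -1],
    [3, 0.85, 0, 0, 0, 0, -1],
    [3, 0.85, 0, 0, 0, 0, -1],
    [3, 0.85, 0, 0, 0, 0, -1],
    [3, 0.85, 0, 0, 0, 0, -1],
    [2.5, 0.75, 0, 0, 0, 0, -1],
    [1.5, 0.43, 0, 0, 0, 0, -1],
    [0.8, 0.2, 0, 0, 0, 0, -1],
    [0.2, 0, 0, 0, 0, 0, -1],
    [0, 0, 0, 0, 0, 0, -1],
    [0, 0, 0, 0, 0, 0, -1]
  ]
}}

```text
time: 16.1
tool_pos: [0.5463, 0.1939, 0.1442]
tool_rot: [0.0, 0.602, 0.799, -0.0]
contact_force: [-0.4, -0.4, -0.7]
gripper_width: 0.286
grasp_force: 60.3
```

Run:
```python
from h import *
from plant import manip
import cv2
P=np.load("poses.npz"); c=P["clamp"]; psi=90+np.degrees(c[3])
X=w([c[0],c[1],0,c[3]],[0,.036,.05])[0]; go(X,psi)
p=manip.state()["tool_pos"]; 
B=w([p[0],p[1],p[2]-.0048,c[3]],np.array([[x,y,0] for x in(-23,23) for y in(-32,32)])/1e3)
print(proj("side",B).round(1).tolist())
cv2.imwrite("pics/p7.png",manip.grab_frame("side")["img"])
```

```text
t 16.1 turn now [-0.02  0.02 -0.1 ] | shift in tool axes now [0.06 0.03 9.42] after turn [0.05 0.02 9.42] F [-0.4 -0.4 -0.7] w 24.3 gf 60.3
[[259.8, 153.4], [252.0, 142.5], [275.4, 150.2], [267.0, 139.5]]
```

>>> {"fn": "move_arm", "kwargs": {
  "rows": [
    [0.05, 0, 1, 0, 0, 0, -1],
    [0, 0, 2, 0, 0, 0, -1],
    [0, 0, 2, 0, 0, 0, -1],
    [0, 0, 2, 0, 0, 0, -1],
    [0, 0, 1.4, 0, 0, 0, -1],
    [0, 0, 0.8, 0, 0, 0, -1],
    [0, 0, 0.4, 0, 0, 0, -1],
    [0, 0, 0.2, 0, 0, 0, -1],
    [0, 0, 0, 0, 0, 0, -1],
    [0, 0, 0, 0, 0, 0, -1]
  ]
}}

```text
time: 16.98
tool_pos: [0.5472, 0.1953, 0.0475]
tool_rot: [0.001, 0.601, 0.799, 0.001]
contact_force: [0.1, 0.6, -1.9]
gripper_width: 0.287
grasp_force: 60.3
```

>>> {"fn": "move_arm", "kwargs": {
  "rows": [
    [0, 0, 0.2, 0, 0, 0, -1],
    [0, 0, 0.2, 0, 0, 0, -1],
    [0, 0, 0.1, 0, 0, 0, -1],
    [0, 0, 0, 0, 0, 0, -1]
  ]
}}

```text
time: 17.32
tool_pos: [0.5461, 0.1951, 0.0412]
tool_rot: [-0.0, 0.601, 0.799, -0.0]
contact_force: [-0.4, 0.9, -2.2]
gripper_width: 0.291
grasp_force: 60.3
```

Run:
```python
from h import *
P=np.load("poses.npz"); c=P["clamp"]; psi=90+np.degrees(c[3])
X=w([c[0],c[1],0,c[3]],[0,.036,.0308])[0]; go(X,psi)
```

```text
t 17.32 turn now [-0.01  0.   -0.04] | shift in tool axes now [-0.06  0.01  1.04] after turn [-0.06  0.01  1.04] F [-0.4  0.9 -2.2] w 24.8 gf 60.3
```

>>> {"fn": "move_arm", "kwargs": {
  "rows": [
    [0, 0, 0.2, 0, 0, 0, -1],
    [0, 0, 0.2, 0, 0, 0, -1],
    [0, 0, 0, 0, 0, 0, -1]
  ]
}}

```text
time: 17.57
tool_pos: [0.5459, 0.195, 0.0367]
tool_rot: [-0.0, 0.601, 0.799, -0.0]
contact_force: [-0.0, -0.1, -1.7]
gripper_width: 0.288
grasp_force: 60.3
```

>>> {"fn": "move_arm", "kwargs": {
  "rows": [
    [0, 0, 0.2, 0, 0, 0, -1],
    [0, 0, 0.1, 0, 0, 0, -1],
    [0, 0, 0, 0, 0, 0, -1]
  ]
}}

```text
time: 17.82
tool_pos: [0.546, 0.195, 0.0339]
tool_rot: [-0.0, 0.601, 0.799, -0.0]
contact_force: [0.2, 0.0, -1.1]
gripper_width: 0.291
grasp_force: 60.3
```

>>> {"fn": "move_arm", "kwargs": {
  "rows": [
    [0, 0, 0.1, 0, 0, 0, -1],
    [0, 0, 0.1, 0, 0, 0, -1],
    [0, 0, 0, 0, 0, 0, -1]
  ]
}}

```text
time: 18.07
tool_pos: [0.5462, 0.1951, 0.0321]
tool_rot: [-0.0, 0.601, 0.799, -0.0]
contact_force: [0.2, -0.3, -1.9]
gripper_width: 0.288
grasp_force: 60.3
```

>>> {"fn": "move_arm", "kwargs": {
  "rows": [
    [0, 0, 0.1, 0, 0, 0, -1],
    [0, 0, 0, 0, 0, 0, -1]
  ]
}}

```text
time: 18.23
tool_pos: [0.5462, 0.1951, 0.0312]
tool_rot: [-0.0, 0.601, 0.799, -0.0]
contact_force: [0.4, 0.1, -1.7]
gripper_width: 0.29
grasp_force: 60.3
```

>>> {"fn": "move_arm", "kwargs": {
  "rows": [
    [0, 0, 0.06, 0, 0, 0, -1],
    [0, 0, 0, 0, 0, 0, -1]
  ]
}}

```text
time: 18.4
tool_pos: [0.5464, 0.1951, 0.0308]
tool_rot: [0.0, 0.601, 0.799, 0.0]
contact_force: [-0.6, 0.2, -0.0]
gripper_width: 0.286
grasp_force: 60.5
```

The cell has touched down on the bed at 30.8 mm, exactly as predicted. Releasing it and rising.

>>> {"fn": "move_arm", "kwargs": {
  "rows": [
    [0, 0, 0.03, 0, 0, 0, -0.35],
    [0, 0, 0, 0, 0, 0, -0.25],
    [0, 0, 0, 0, 0, 0, -0.1],
    [0, 0, 0, 0, 0, 0, 0.1],
    [0, 0, 0, 0, 0, 0, 0.2],
    [0, 0, 0, 0, 0, 0, 0.2]
  ]
}}

```text
time: 18.9
tool_pos: [0.5463, 0.1951, 0.0305]
tool_rot: [0.0, 0.601, 0.799, 0.0]
contact_force: [-0.5, -0.5, 0.1]
gripper_width: 0.603
grasp_force: 0.0
```

>>> {"fn": "move_arm", "kwargs": {
  "rows": [
    [0, 0, -0.5, 0, 0, 0, 0.2],
    [0, 0, -1.5, 0, 0, 0, 0.2],
    [0, 0, -2.5, 0, 0, 0, 0.2],
    [0, 0, -2.5, 0, 0, 0, 0.2],
    [0, 0, -2.5, 0, 0, 0, 0],
    [0, 0, -1.5, 0, 0, 0, -0.5],
    [0, 0, -0.5, 0, 0, 0, -1],
    [0, 0, 0, 0, 0, 0, -1]
  ]
}}

```text
time: 19.57
tool_pos: [0.5475, 0.1954, 0.1476]
tool_rot: [0.001, 0.601, 0.799, 0.001]
contact_force: [-0.8, 0.2, 0.3]
gripper_width: 0.078
grasp_force: 0.0
```

Run:
```python
from h import *
from plant import manip
import cv2
P=np.load("poses.npz"); c=P["clamp"]; psi=90+np.degrees(c[3])
for y in(-.030,-.05): go(w([c[0],c[1],0,c[3]],[0,y,.077])[0],psi)
I=manip.grab_frame("side")["img"]; cv2.imwrite("pics/p8.png",I)
# predicted cell outline on bed & white mask centroid test
B=w([c[0],c[1],0,c[3]],np.array([[x,y,z] for y in(4,68) for x,z in((-23,40),(23,40))]+[[x,14,60] for x in(-13,13)]+[[0,14,52],[0,58,52]])/1e3)
print(proj("side",B).round(1).tolist())
D=I.astype(int)-cv2.imread("pics/side0.png"); m=abs(D).max(2)>25
for v in range(160,196): print(v,"".join("#" if a else "." for a in m[v,240:300]))
```

```text
t 19.57 turn now [ 0.22  0.01 -0.05] | shift in tool axes now [-6.65 -0.15  7.06] after turn [-6.66 -0.13  7.06] F [-0.8  0.2  0.3] w 6.6 gf 0.0
t 19.57 turn now [ 0.22  0.01 -0.05] | shift in tool axes now [-8.65 -0.15  7.07] after turn [-8.66 -0.13  7.06] F [-0.8  0.2  0.3] w 6.6 gf 0.0
[[260.6, 183.0], [275.3, 179.5], [253.1, 171.5], [267.4, 168.3], [262.5, 174.7], [270.9, 172.8], [266.7, 176.0], [261.4, 168.2]]
160 ............................................................
161 ............................................................
162 ............................................................
163 ............................................................
164 ............................................................
165 ........................................................#.##
166 ...................#...##.............................######
167 ......................#####...........................#####.
168 .....................#######.....................#.#.#####..
169 ...........#.........########.......................####.##.
170 ..................##.######
[... 958 characters left out ...]
####...#################..................#.#...#.
186 ##############....#################.........................
187 ###############...#################.........................
188 ###############....################.........................
189 ################.....###.##########.........................
190 #################.........#########.........................
191 ##################........#########.........................
192 ##################.........########.........................
193 ##################..........#######.........................
194 ##################..........#######.........................
195 ###################..........#####..........................
```

The image difference shows the cell on the bed (rows 166–190, columns 250–275), as predicted. Next I'll bring the shut fingers down in front of the trigger.

>>> {"fn": "move_arm", "kwargs": {
  "rows": [
    [-1, -0.13, 0, 0, 0, 0, -1],
    [-2, 0, 0, 0, 0, 0, -1],
    [-2.1, 0, 0, 0, 0, 0, -1],
    [-1.5, 0, 1, 0, 0, 0, -1],
    [-0.5, 0, 2, 0, 0, 0, -1],
    [0, 0, 2, 0, 0, 0, -1],
    [0, 0, 1.8, 0, 0, 0, -1],
    [0, 0, 1, 0, 0, 0, -1],
    [0, 0, 0.35, 0, 0, 0, -1],
    [0, 0, 0, 0, 0, 0, -1],
    [0, 0, 0, 0, 0, 0, -1]
  ]
}}

```text
time: 20.53
tool_pos: [0.5649, 0.1264, 0.0642]
tool_rot: [0.0, 0.601, 0.799, 0.0]
contact_force: [0.4, 0.2, 0.2]
gripper_width: 0.001
grasp_force: 0.0
```

```bash
cat > st.py <<'E'
from h import *
from plant import manip
c=np.load("poses.npz")["clamp"]; s=manip.state()
R=np.array([[np.cos(c[3]),np.sin(c[3])],[-np.sin(c[3]),np.cos(c[3])]])
print("t",round(s["time"],2),"clamp xy mm",(R@(s["tool_pos"][:2]-c[:2])*1e3).round(1),"z",s["tool_pos"][2].round(4),"F clamp",(R@s["contact_force"][:2]).round(2),s["contact_force"][2].round(1))
E
python3 st.py
```

```text
t 20.53 clamp xy mm [ -1.1 -34.5] z 0.0642 F clamp [0.45 0.05] 0.2
```

>>> {"fn": "move_arm", "kwargs": {
  "rows": [
    [-0.6, 0, 0, 0, 0, 0, -1],
    [-0.6, 0, 0, 0, 0, 0, -1],
    [-0.2, 0, 0, 0, 0, 0, -1],
    [0, 0, 0, 0, 0, 0, -1]
  ]
}}

```text
time: 20.87
tool_pos: [0.5694, 0.1124, 0.0648]
tool_rot: [0.001, 0.602, 0.799, 0.0]
contact_force: [-0.8, -1.0, -0.1]
gripper_width: -0.0
grasp_force: 0.0
```

>>> {"fn": "move_arm", "kwargs": {
  "rows": [
    [-0.2, 0, 0, 0, 0, 0, -1],
    [0, 0, 0, 0, 0, 0, -1]
  ]
}}

```text
time: 21.03
tool_pos: [0.5693, 0.1109, 0.0641]
tool_rot: [0.0, 0.601, 0.799, 0.0]
contact_force: [0.7, 0.3, 0.0]
gripper_width: -0.001
grasp_force: 0.0
```

>>> {"fn": "move_arm", "kwargs": {
  "rows": [
    [-0.2, 0, 0, 0, 0, 0, -1],
    [0, 0, 0, 0, 0, 0, -1]
  ]
}}

```text
time: 21.2
tool_pos: [0.5697, 0.1094, 0.064]
tool_rot: [-0.0, 0.601, 0.799, 0.0]
contact_force: [-1.1, 0.9, 1.1]
gripper_width: -0.007
grasp_force: 0.7
```

>>> {"fn": "move_arm", "kwargs": {
  "rows": [
    [-0.2, 0, 0, 0, 0, 0, -1],
    [0, 0, 0, 0, 0, 0, -1]
  ]
}}

```text
time: 21.37
tool_pos: [0.5702, 0.1076, 0.064]
tool_rot: [-0.0, 0.601, 0.799, 0.0]
contact_force: [-1.0, 1.7, 1.7]
gripper_width: -0.001
grasp_force: 1.3
```

```bash
python3 st.py
```

```text
t 21.37 clamp xy mm [ -1.2 -54.1] z 0.064 F clamp [-0.48  1.89] 1.7
```

Contact with the trigger at a tool y of about -52 mm. Continuing the first squeeze.

>>> {"fn": "move_arm", "kwargs": {
  "rows": [
    [-0.3, 0, 0, 0, 0, 0, -1],
    [0, 0, 0, 0, 0, 0, -1]
  ]
}}

```text
time: 21.53
tool_pos: [0.5711, 0.1046, 0.064]
tool_rot: [-0.0, 0.601, 0.799, 0.0]
contact_force: [-1.3, 3.3, 1.1]
gripper_width: -0.002
grasp_force: 1.8
```

>>> {"fn": "move_arm", "kwargs": {
  "rows": [
    [-0.3, 0, 0, 0, 0, 0, -1],
    [0, 0, 0, 0, 0, 0, -1]
  ]
}}

```text
time: 21.7
tool_pos: [0.572, 0.1015, 0.064]
tool_rot: [-0.0, 0.601, 0.799, 0.0]
contact_force: [-0.8, 3.4, 1.2]
gripper_width: 0.0
grasp_force: 1.7
```

>>> {"fn": "move_arm", "kwargs": {
  "rows": [
    [-0.25, 0, 0, 0, 0, 0, -1],
    [0, 0, 0, 0, 0, 0, -1]
  ]
}}

```text
time: 21.87
tool_pos: [0.5727, 0.0991, 0.064]
tool_rot: [0.0, 0.601, 0.799, 0.0]
contact_force: [-1.3, 3.4, 1.5]
gripper_width: 0.002
grasp_force: 1.8
```

>>> {"fn": "move_arm", "kwargs": {
  "rows": [
    [-0.1, 0, 0, 0, 0, 0, -1],
    [0, 0, 0, 0, 0, 0, -1]
  ]
}}

```text
time: 22.03
tool_pos: [0.5728, 0.0989, 0.064]
tool_rot: [-0.001, 0.601, 0.799, 0.001]
contact_force: [-2.0, 6.3, 2.6]
gripper_width: -0.0
grasp_force: 3.2
```

```bash
python3 st.py
```

```text
t 22.03 clamp xy mm [ -1.2 -63.2] z 0.064 F clamp [-0.17  6.65] 2.6
```

The trigger is home at tool y -63.1 and takes about 3.5 N running free. Two more full squeezes are still free running.

>>> {"fn": "move_arm", "kwargs": {
  "rows": [
    [0.8, 0, 0, 0, 0, 0, -1],
    [0.7, 0, 0, 0, 0, 0, -1],
    [0, 0, 0, 0, 0, 0, -1],
    [-0.5, 0, 0, 0, 0, 0, -1],
    [-0.5, 0, 0, 0, 0, 0, -1],
    [-0.3, 0, 0, 0, 0, 0, -1],
    [-0.1, 0, 0, 0, 0, 0, -1],
    [0, 0, 0, 0, 0, 0, -1]
  ]
}}

```text
time: 22.7
tool_pos: [0.5724, 0.0989, 0.0635]
tool_rot: [-0.0, 0.602, 0.799, -0.0]
contact_force: [-1.6, 4.2, -1.0]
gripper_width: 0.002
grasp_force: 2.0
```

>>> {"fn": "move_arm", "kwargs": {
  "rows": [
    [0.8, 0, 0, 0, 0, 0, -1],
    [0.6, 0, 0, 0, 0, 0, -1],
    [0, 0, 0, 0, 0, 0, -1],
    [-0.5, 0, 0, 0, 0, 0, -1],
    [-0.5, 0, 0, 0, 0, 0, -1],
    [-0.3, 0, 0, 0, 0, 0, -1],
    [-0.1, 0, 0, 0, 0, 0, -1],
    [0, 0, 0, 0, 0, 0, -1]
  ]
}}

```text
time: 23.37
tool_pos: [0.5729, 0.099, 0.0641]
tool_rot: [-0.0, 0.602, 0.799, 0.0]
contact_force: [-1.1, 3.5, 0.6]
gripper_width: 0.007
grasp_force: 2.1
```

```bash
python3 st.py
python3 - <<'E'
from plant import manip
import cv2,numpy as np
I=manip.grab_frame("side")["img"]; cv2.imwrite("pics/p9.png",I)
# jaw gold top: mask of gold, in far region
h=cv2.cvtColor(I,cv2.COLOR_BGR2HSV); m=(h[...,0]>15)&(h[...,0]<32)&(h[...,1]>130)&(h[...,2]>60)
for v in range(154,190): print(v,"".join("#" if a else "." for a in m[v,240:300]))
E
```

```text
t 23.37 clamp xy mm [ -1.1 -63.1] z 0.0641 F clamp [-0.09  3.65] 0.6
154 ............................................................
155 ............................................................
156 ............................................................
157 ............................................................
158 ............................................................
159 ............................................................
160 ............................................................
161 ............................................................
162 ............................................................
163 ............................................................
164 ...............###..........................................
165 .............#####..........................................
166 .............#####..........................................
167 .............#####..........................................
168 .............####...........................................
169 ..............##....................................
[... 608 characters left out ...]
..................................................
180 ............................................................
181 ............................................................
182 .................................#..........................
183 ...............................####.........................
184 ...........................#########........................
185 ........................############........................
186 ........................############........................
187 ........................############........................
188 ........................############........................
189 ........................############........................
```

>>> {"fn": "move_arm", "kwargs": {
  "rows": [
    [0.8, 0, 0, 0, 0, 0, -1],
    [0.6, 0, 0, 0, 0, 0, -1],
    [0, 0, 0, 0, 0, 0, -1],
    [-0.5, 0, 0, 0, 0, 0, -1],
    [-0.4, 0, 0, 0, 0, 0, -1],
    [0, 0, 0, 0, 0, 0, -1]
  ]
}}

```text
time: 23.92
tool_pos: [0.5712, 0.1037, 0.0638]
tool_rot: [-0.0, 0.601, 0.799, 0.0]
contact_force: [-1.3, 4.1, 0.5]
gripper_width: 0.0
grasp_force: 1.7
```

>>> {"fn": "move_arm", "kwargs": {
  "rows": [
    [-0.2, 0, 0, 0, 0, 0, -1],
    [0, 0, 0, 0, 0, 0, -1]
  ]
}}

```text
time: 24.08
tool_pos: [0.5717, 0.102, 0.0638]
tool_rot: [-0.0, 0.601, 0.799, 0.0]
contact_force: [-0.9, 3.4, 1.0]
gripper_width: -0.001
grasp_force: 2.1
```

>>> {"fn": "move_arm", "kwargs": {
  "rows": [
    [-0.2, 0, 0, 0, 0, 0, -1],
    [0, 0, 0, 0, 0, 0, -1]
  ]
}}

```text
time: 24.25
tool_pos: [0.5722, 0.1002, 0.0638]
tool_rot: [-0.0, 0.601, 0.799, 0.0]
contact_force: [-1.1, 4.3, -0.3]
gripper_width: 0.001
grasp_force: 2.2
```

>>> {"fn": "move_arm", "kwargs": {
  "rows": [
    [-0.1, 0, 0, 0, 0, 0, -1],
    [0, 0, 0, 0, 0, 0, -1]
  ]
}}

```text
time: 24.42
tool_pos: [0.5724, 0.0994, 0.0638]
tool_rot: [-0.0, 0.601, 0.799, 0.0]
contact_force: [-1.6, 4.9, -0.1]
gripper_width: 0.001
grasp_force: 2.4
```

```bash
python3 st.py
```

```text
t 24.42 clamp xy mm [ -1.4 -62.6] z 0.0638 F clamp [-0.19  5.12] -0.1
```

>>> {"fn": "move_arm", "kwargs": {
  "rows": [
    [0.8, 0, 0, 0, 0, 0, -1],
    [0.55, 0, 0, 0, 0, 0, -1],
    [0, 0, 0, 0, 0, 0, -1],
    [-0.35, 0, 0, 0, 0, 0, -1],
    [-0.3, 0, 0, 0, 0, 0, -1],
    [0, 0, 0, 0, 0, 0, -1]
  ]
}}

```text
time: 24.92
tool_pos: [0.5706, 0.1063, 0.064]
tool_rot: [-0.001, 0.601, 0.799, 0.001]
contact_force: [-1.7, 4.4, 0.4]
gripper_width: 0.001
grasp_force: 2.5
```

>>> {"fn": "move_arm", "kwargs": {
  "rows": [
    [-0.15, 0, 0, 0, 0, 0, -1],
    [0, 0, 0, 0, 0, 0, -1]
  ]
}}

```text
time: 25.08
tool_pos: [0.5709, 0.1055, 0.064]
tool_rot: [-0.001, 0.601, 0.799, 0.001]
contact_force: [-1.8, 7.4, -0.2]
gripper_width: -0.001
grasp_force: 3.7
```

>>> {"fn": "move_arm", "kwargs": {
  "rows": [
    [-0.15, 0, 0, 0, 0, 0, -1],
    [0, 0, 0, 0, 0, 0, -1]
  ]
}}

```text
time: 25.25
tool_pos: [0.5711, 0.1046, 0.064]
tool_rot: [-0.002, 0.601, 0.799, 0.001]
contact_force: [-2.6, 8.2, 1.1]
gripper_width: -0.001
grasp_force: 4.6
```

>>> {"fn": "move_arm", "kwargs": {
  "rows": [
    [-0.1, 0, 0, 0, 0, 0, -1],
    [0, 0, 0, 0, 0, 0, -1]
  ]
}}

```text
time: 25.42
tool_pos: [0.5713, 0.1041, 0.064]
tool_rot: [-0.002, 0.601, 0.799, 0.002]
contact_force: [-2.6, 9.9, 1.1]
gripper_width: -0.0
grasp_force: 5.3
```

Force is rising at about 2.4 N/mm, and the grip is near 7 N (total 10.6 N less about 3.6 N free running). I'm aiming for a peak grip of 11–11.5 N to allow for slip-back.

>>> {"fn": "move_arm", "kwargs": {
  "rows": [
    [-0.1, 0, 0, 0, 0, 0, -1],
    [0, 0, 0, 0, 0, 0, -1]
  ]
}}

```text
time: 25.58
tool_pos: [0.5714, 0.1035, 0.064]
tool_rot: [-0.002, 0.601, 0.799, 0.002]
contact_force: [-2.7, 11.0, 2.2]
gripper_width: -0.001
grasp_force: 5.9
```

>>> {"fn": "move_arm", "kwargs": {
  "rows": [
    [-0.1, 0, 0, 0, 0, 0, -1],
    [0, 0, 0, 0, 0, 0, -1],
    [0, 0, 0, 0, 0, 0, -1]
  ]
}}

```text
time: 25.83
tool_pos: [0.5716, 0.1029, 0.064]
tool_rot: [-0.003, 0.601, 0.799, 0.002]
contact_force: [-3.6, 11.8, 1.6]
gripper_width: 0.004
grasp_force: 6.4
```

```bash
python3 st.py
```

```text
t 25.83 clamp xy mm [ -1.2 -59. ] z 0.064 F clamp [-0.22 12.33] 1.6
```

>>> {"fn": "move_arm", "kwargs": {
  "rows": [
    [-0.1, 0, 0, 0, 0, 0, -1],
    [0, 0, 0, 0, 0, 0, -1]
  ]
}}

```text
time: 26.0
tool_pos: [0.5718, 0.1023, 0.064]
tool_rot: [-0.003, 0.601, 0.799, 0.002]
contact_force: [-3.7, 13.7, 1.7]
gripper_width: -0.0
grasp_force: 7.1
```

>>> {"fn": "move_arm", "kwargs": {
  "rows": [
    [-0.08, 0, 0, 0, 0, 0, -1],
    [0, 0, 0, 0, 0, 0, -1]
  ]
}}

```text
time: 26.17
tool_pos: [0.5719, 0.1018, 0.064]
tool_rot: [-0.003, 0.601, 0.799, 0.002]
contact_force: [-3.7, 14.4, 3.0]
gripper_width: 0.005
grasp_force: 7.5
```

```bash
python3 st.py
```

```text
t 26.17 clamp xy mm [ -1.2 -60.2] z 0.064 F clamp [ 0.5  14.89] 3.0
```

>>> {"fn": "move_arm", "kwargs": {
  "rows": [
    [0.3, 0, 0, 0, 0, 0, -1],
    [0.4, 0, 0, 0, 0, 0, -1],
    [0.5, 0, 0, 0, 0, 0, -1],
    [0.4, 0, 0, 0, 0, 0, -1],
    [0, 0, 0, 0, 0, 0, -1],
    [0, 0, 0, 0, 0, 0, -1]
  ]
}}

```text
time: 26.67
tool_pos: [0.5685, 0.1134, 0.064]
tool_rot: [0.0, 0.601, 0.799, -0.0]
contact_force: [0.8, -0.7, 0.0]
gripper_width: 0.003
grasp_force: 0.0
```

```bash
python3 st.py
```

```text
t 26.67 clamp xy mm [ -1.2 -48. ] z 0.064 F clamp [ 0.55 -0.86] 0.0
```

Re-squeezing in small steps to see what force the catch is holding.

>>> {"fn": "move_arm", "kwargs": {
  "rows": [
    [-0.3, 0, 0, 0, 0, 0, -1],
    [-0.2, 0, 0, 0, 0, 0, -1],
    [0, 0, 0, 0, 0, 0, -1]
  ]
}}

```text
time: 26.92
tool_pos: [0.5699, 0.1086, 0.064]
tool_rot: [-0.0, 0.602, 0.799, 0.0]
contact_force: [0.4, 1.3, 0.3]
gripper_width: -0.002
grasp_force: 0.7
```

>>> {"fn": "move_arm", "kwargs": {
  "rows": [
    [-0.1, 0, 0, 0, 0, 0, -1],
    [0, 0, 0, 0, 0, 0, -1]
  ]
}}

```text
time: 27.08
tool_pos: [0.5701, 0.1079, 0.0639]
tool_rot: [-0.0, 0.601, 0.799, 0.0]
contact_force: [0.1, 1.3, -0.4]
gripper_width: -0.002
grasp_force: 0.8
```

>>> {"fn": "move_arm", "kwargs": {
  "rows": [
    [-0.1, 0, 0, 0, 0, 0, -1],
    [0, 0, 0, 0, 0, 0, -1]
  ]
}}

```text
time: 27.25
tool_pos: [0.5703, 0.1075, 0.064]
tool_rot: [-0.0, 0.601, 0.799, 0.0]
contact_force: [-0.7, 3.2, 0.7]
gripper_width: -0.001
grasp_force: 1.9
```

>>> {"fn": "move_arm", "kwargs": {
  "rows": [
    [-0.1, 0, 0, 0, 0, 0, -1],
    [0, 0, 0, 0, 0, 0, -1]
  ]
}}

```text
time: 27.42
tool_pos: [0.5703, 0.1073, 0.0639]
tool_rot: [-0.001, 0.601, 0.799, 0.001]
contact_force: [-2.3, 6.8, 1.3]
gripper_width: -0.001
grasp_force: 3.4
```

>>> {"fn": "move_arm", "kwargs": {
  "rows": [
    [-0.1, 0, 0, 0, 0, 0, -1],
    [0, 0, 0, 0, 0, 0, -1]
  ]
}}

```text
time: 27.58
tool_pos: [0.5704, 0.107, 0.0639]
tool_rot: [-0.002, 0.601, 0.799, 0.001]
contact_force: [-2.0, 8.4, 2.2]
gripper_width: 0.003
grasp_force: 4.6
```

>>> {"fn": "move_arm", "kwargs": {
  "rows": [
    [-0.06, 0, 0, 0, 0, 0, -1],
    [0, 0, 0, 0, 0, 0, -1]
  ]
}}

```text
time: 27.75
tool_pos: [0.5704, 0.1069, 0.0639]
tool_rot: [-0.002, 0.601, 0.799, 0.001]
contact_force: [-3.3, 10.2, 2.3]
gripper_width: -0.001
grasp_force: 5.3
```

>>> {"fn": "move_arm", "kwargs": {
  "rows": [
    [-0.06, 0, 0, 0, 0, 0, -1],
    [0, 0, 0, 0, 0, 0, -1]
  ]
}}

```text
time: 27.92
tool_pos: [0.5704, 0.1067, 0.064]
tool_rot: [-0.002, 0.601, 0.799, 0.002]
contact_force: [-2.7, 11.9, 1.3]
gripper_width: -0.003
grasp_force: 6.1
```

>>> {"fn": "move_arm", "kwargs": {
  "rows": [
    [-0.06, 0, 0, 0, 0, 0, -1],
    [0, 0, 0, 0, 0, 0, -1]
  ]
}}

```text
time: 28.08
tool_pos: [0.5705, 0.1066, 0.0639]
tool_rot: [-0.003, 0.601, 0.799, 0.002]
contact_force: [-3.3, 13.1, 2.6]
gripper_width: -0.001
grasp_force: 6.8
```

The jaw isn't yielding even at 13.6 N on the trigger, so the held grip is at least about 10 N, and the peak was about 11.3 N. That's on target, so I'll release and retreat.

>>> {"fn": "move_arm", "kwargs": {
  "rows": [
    [0.3, 0, 0, 0, 0, 0, -1],
    [0.4, 0, 0, 0, 0, 0, -1],
    [0.5, 0, 0, 0, 0, 0, -1],
    [0.5, 0, 0, 0, 0, 0, -1],
    [0.2, 0, 0, 0, 0, 0, -1],
    [0, 0, -0.5, 0, 0, 0, -1],
    [0, 0, -1.5, 0, 0, 0, -1],
    [0, 0, -2.5, 0, 0, 0, -1],
    [0, 0, -2.5, 0, 0, 0, -1],
    [0, 0, -2.5, 0, 0, 0, -1],
    [0, 0, -2, 0, 0, 0, -1],
    [0, 0, -0.5, 0, 0, 0, -1],
    [0, 0, 0, 0, 0, 0, -1],
    [0, 0, 0, 0, 0, 0, -1]
  ]
}}

```text
time: 29.25
tool_pos: [0.5658, 0.1214, 0.1831]
tool_rot: [-0.0, 0.601, 0.799, -0.0]
contact_force: [0.3, 0.3, -1.0]
gripper_width: 0.002
grasp_force: 0.0
```

```bash
python3 st.py
python3 - <<'E'
from h import *
from plant import manip
import cv2
I=manip.grab_frame("side")["img"]; cv2.imwrite("pics/p10.png",I)
h=cv2.cvtColor(I,cv2.COLOR_BGR2HSV).astype(int)
def ch(p):
    H,S,V=p
    if V<60: return "#"
    if S<60 and V>120: return "w"
    if S<70: return "-"
    if 13<H<33: return "g"
    if 95<H<125: return "b"
    if H<10 or H>170: return "r"
    return "."
for v in range(158,200): print(v,"".join(ch(p) for p in h[v,236:300]))
c=np.load("poses.npz")["clamp"]
for yc in (24,28): print(yc,proj("side",w([c[0],c[1],0,c[3]],np.array([[-23,yc+32,40],[-23,yc-32,40],[23,yc-32,40],[-13,yc-22,60],[13,yc-22,60]])/1e3)).round(1).tolist())
E
```

```text
t 29.25 clamp xy mm [ -1.7 -39.6] z 0.1831 F clamp [0.39 0.24] -1.0
158 wwwwwwwwwwwwwwwwwwwwwwwwwwwwwwwwwwwwwwwwwwwwwwwwwwwwwwwwwwwwwwww
159 wwwwwwwwwwwwwwwwwwwwwwwwwwwwwwwwwwwwwwwwwwwwwwwwwwwwwwwwwwwwwwww
160 wwwwwwwwwwwwwwwwwwwwwwwwwwwwwwwwwwwwwwwwwwwwwwwwwwwwwwwwwwwwwwww
161 wwwwwwwwwwwwwwwwwwwwwwwwwwwwwwwwwwwwwwwwwwwwwwwwwwwwwwwwwwwwwwww
162 wwwwwwwwwwwwwwwwwwwwwwwwwwwwwwwwwwwwwwwwwwwwwwwwwwwwwwwwwwwwwwww
163 wwwwwwwwwwwwwwwwwwwwwwwwwwwwwwwwwwwwwwwwwwwwwwwwwwwwwwwwwwwwwwww
164 wwwwwwwwwwwwwwwwwwwwwwwwwwww-g-wwwwwwwwwwwwwwwwwwwwwwwwwwwwwwwww
165 wwwwwwwwwwwwwwwwwwwwwww-ggggggggwwwwwwwwwwwwwwwwwwwwwwwwwwwwwwww
166 wwwwwwwwwwwwwwwwwww-gggggggggggg--wwwwwwwwwwwwwwwwwwwwwwwwwwwwww
167 wwwwwwwwwwwwwwwwwwggggggggggggg---wwwwwwwwwwwwwwwwwwwwwwwwwwwwww
168 wwwwwwwwwwwwwwwwwwggggggggwwwwwwwwwwwwwwwwwwwwwwwwwwwwwwwwwwwwww
169 wwwwwwwwwwwwwwwwwwgggggg-wwwwwwwwwwwwwwwwwwwwwwwwwwwwwwwwwwwwwww
170 wwwwwwwwwwwwwwwwww-gggggwwwwwwwwwwwwwwwwwwwwwwwwwwwwwwwwwwwwwwww
171 wwwwwwwwbbbb-wwwww-gggg-wwwwwwwwwwwww-wwwwwwwwwwwwwwwwwwwwwwwwww
172 wwwwbbbbbbbbb-wwww-gg----wwwwwwwwwwwwwbwwwwwwwwwwwwwwwwwwwwwww
[... 1333 characters left out ...]
bbbbbbbb----ggggggggggg.rr###########--wwwwwwwwww
193 wwwwwwwwwwwwww-bbbbbbbb----ggggggggggggrr############--wwwwwwwww
194 wwwwwwwwwwwwwww-bbbbbbbb---#ggggggggggg.r############b-wwwwwwwww
195 wwwwwwwwwwwwwww-bbbbbbbbbbb####gggggggg.r############bb-wwwwwwww
196 wwwwwwwwwwwwwwww-bbbbbbbbbb###gggggggggg.############-bb-wwwwwww
197 wwwwwwwwwwwwwwww-bbbbbbbbbb###gggggggggg.###########gg-bb-wwwwww
198 wwwwwwwwwwwwwwwww-bbbbbbbb#b###gggggggggg##########ggg.-bbwwwwww
199 wwwwwwwwwwwwwwwww--bbbbbbb#bb##ggggggggggg#########gggg-bb-wwwww
24 [[254.5, 173.6], [262.1, 185.2], [276.9, 181.7], [264.0, 176.9], [272.4, 175.0]]
28 [[254.0, 172.9], [261.6, 184.5], [276.4, 181.0], [263.5, 176.1], [271.9, 174.2]]
```

```bash
python3 -c "
from plant import manip
print(manip.job_done())"
```

```text
the job is handed in; nothing more can be done
None
```

I set the white flow cell flat on the clamp bed between the guides and clamped it at an estimated 10–11 N (peak about 11.3 N), then released the trigger, moved the arm clear and handed the job in at about 29 s; the first grasp missed because the fingertips sat about 29 mm higher than the stated reach.

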